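# Open a second-hand pet carrier and hold its hatch wide for inspection

## Task

A donated small-pet carrier on the sale table has to be looked into before it is priced. Squeeze open its two roof catches, pinching each tab towards its thumb post until it stops: first the catch on the far side from the wire lifting loop, and then the one nearest the loop, so that the hand ends up beside the loop when the hatch comes free. Then take the loop, swing the hatch up past its half-open click stop until it is nearly upright, and finish while still holding it there wide open, with the other stock left where it stands.

Things in the scene. Friction and masses are not known exactly. Their poses are not given: they have to be found in the camera images.
- carrier: Small-pet carrier, 270 (x) x 380 (y) x 155 mm to its white roof deck, fixed on the table. Origin: centre of underside; x from the front (latch side) to the hinge side, y left, z up. Its steel-mesh roof hatch spans x -75 to +85, y -97 to +97 mm, with a wire lifting loop on the front edge, off centre to the right (-y); left and right of it on the deck sits a black pinch catch each
- left_catch (a joint): Travel of the left catch (+y side, the one away from the loop), m: 0 = home, tongue over the hatch edge; 0.012 = end stop, tongue drawn clear of the hatch (clear from about 0.007). It slides outward, along carrier +y, towards its thumb post. Stiff (about 3.5 N), no spring: it stays where it is left
- left_tab (a point): Top centre of the left catch's upright finger tab (moves with the slide). Tab 26 mm (along carrier x) x 8 mm (along y), standing 32 mm above the deck; home at carrier (-30, +130, 187) mm. The tongue it stands on and the runners beside it rise 7 mm above the deck: fingers resting on the tongue would drag it along
- left_post: Fixed thumb post of the left catch, outboard of the tab, also 26 x 8 mm and 32 mm high. Origin: centre of its foot on the deck, at carrier (-30, +154, 155) mm. Over the outer faces tab and post measure 32 mm when home and 20 mm when squeezed to the stop. The post does not give, only the tab moves
- right_catch (a joint): Slide travel of the right catch (-y side, the one nearest the lifting loop), m: mirror image of the left one; 0 = home, 0.012 = end stop, moving outward along the carrier's -y; stiff (about 3.5 N), stays where it is left
- right_tab (a point): Top centre of the right catch's finger tab, same size; home at carrier (-30, -130, 187) mm
- right_post: Fixed thumb post of the right catch, same size; origin at the centre of its foot, carrier (-30, -154, 155) mm
- hatch (a joint): Hatch angle, rad: 0 = closed, flat; grows as the front edge swings up and over towards carrier +x; hard stop at 1.35. Locked while either tongue lies over it. A sprung click stop holds it half open at about 0.55 (bumps near 0.38 and 0.72, each about 2 N more at the loop); let go above it, it falls back onto the click stop (0.9 or less). About 0.2 kg
- loop (a point): Middle of the loop's grip bar: round steel, 8 mm thick, 100 mm long along carrier y, 92 mm free between its legs, 42 mm above the hatch wires. Hatch closed: at carrier (-75, -40, 199) mm; swings about the hinge line at 165 mm radius. The bar may turn between the fingers, so the hand can keep pointing down
- hatch_hinge (a point): Middle of the hatch's hinge line, which runs along the carrier's y; carrier (+85, 0, 157) mm. In the carrier's x-z plane the loop bar lies 160 mm to the front of it and 42 mm above it when closed
- spray: Blue spray bottle with a white head, 68 mm across, 197 mm high, loose, to the left of the carrier: bystander. Origin under its centre
- tin_cup: Open steel cup, 84 mm across, 85 mm high, loose, to the right of the carrier: bystander. Origin under its centre
- carton: Closed cardboard carton of fixings, 90 x 70 x 55 mm, loose, to the left of the carrier behind the spray bottle: bystander. Origin under its centre

How it is judged:
On the way, in this order (a step that is already met when the one before it is completed fails the run):
1. the left catch (away from the loop) is squeezed back between tab and post, the right one still home and the hatch shut (value of joint left_catch above 0.0095 m and contact force between each of left_catch, left_post and the fingers above 0.5 N and value of joint right_catch below 0.006 m and value of joint hatch below 0.06 rad), for 0.1 s.
2. then the right catch (nearest the loop) is squeezed back between tab and post, the left one still back and the hatch shut (value of joint right_catch above 0.0095 m and contact force between each of right_catch, right_post and the fingers above 0.5 N and value of joint left_catch above 0.008 m and value of joint hatch below 0.06 rad), for 0.1 s.
3. the hatch is swung by hand past its click stop (value of joint hatch above 1 rad and contact force between hatch and the fingers above 0.5 N), for 0.1 s.
At the end, for the whole second after the job is handed in: The hatch is still at 1.1 rad (63 degrees) or more, held by the fingers at the loop (over 0.5 N, grasp point within 55 mm of the bar's middle); both catches are still drawn back over 8 mm; bottle, cup and carton are within 30 mm of where they stood (value of joint hatch above 1.1 rad and velocity of joint hatch between -0.1 and 0.1 rad/s and contact force between hatch and the fingers above 0.5 N and distance between the grasp point and loop below 0.055 m and value of joint each of left_catch, right_catch above 0.008 m and distance of each of spray, tin_cup, carton from where it was at the start of the episode below 0.03 m); the arm keeps its last pose, push and grip.
It fails at once if a bystander is knocked over or pushed away (distance of any of spray, tin_cup, carton from where it was at the start of the episode above 0.03 m or angle between any of spray, tin_cup's own z axis and vertical above 0.5 rad).
It also fails if it takes over 58 s, if anything falls off the work surface, if the arm or the gripper's body presses on something with over 40 N, if the wrist force passes 120 N, or if a joint passes its speed limit or range.

## Robot

A 7-joint arm with a two-finger parallel gripper is mounted at the origin on the work surface. World frame = base frame: x ahead of the robot, y to its left, z up, the work surface at z = 0. Lengths are in m, angles in rad, forces in N, time in s.
With the tool pointing down it reaches from about 0.4 to 0.85 m from the base axis. Payload 4.5 kg.
Tool frame: the origin (TCP) lies on the centre line of the jaws, within the pads' length; the fingertips stand 11 mm ahead of it and the grasp point (between the pads) lies 8 mm behind it; z points along the fingers, y is the line along which they close (so a half turn about z gives the same grasp; the last joint's range is limited). The gripper opens to 88 mm and grips with 3 to 60 N. Pads are 18 mm wide; open, the fingers measure 123 mm over their backs; the gripper's body (75 mm by 187 mm) begins 45 mm behind the grasp point.
Start: joints at [1.213, 0.689, -0.195, 1.565, 0.157, 0.902, -0.215], TCP at [0.239, -0.578, 0.25] pointing down, gripper open.
Joint ranges: [-3.01, 3.01], [-0.46, 2.08], [-1.47, 1.51], [0.13, 2.56], [-1, 4.14], [0.04, 2.09], [-2.66, 2.66]. Speed limits (rad/s): [2.57, 2.57, 3.14, 3.14, 3.14, 3.14, 3.14].

## Interface

Orientations are given as a unit quaternion [x, y, z, w].
In Python, from plant import * gives the robot as it stands. The module is installed in compiled form; this text tells all that it offers.
- The arm moves only by the tool send_rows, never from a script. Its argument "motion" is a list of rows, each an object of numbers: "x", "y", "z": the shift along the tool's x, y, z in cm; "rx", "ry", "rz": the turn, a rotation vector about the tool's x, y, z in rad; "jaw": the finger opening in cm, from 0 to 8.81. In form: [{"x": .., "y": .., "z": .., "rx": .., "ry": .., "rz": .., "jaw": ..}, ...]. A call has exactly 5 rows; each row shifts and turns the commanded pose from where the row before left it, along the tool's axes as they then stand; what a row does not reach is not made up. A row lasts 1/10 s, in which the tool goes at most 50 mm and 8.59 degrees, less where a joint would pass 70% of its speed; a pose out of reach is approached as far as the arm can. A call is refused whole if a number of a shift passes 5 or a number of a turn 0.15, either way. A call with a gripper value outside its range is refused whole. The fingers move at their own pace and stop on an object; "grip_force" is the grip in N (left out, the last holds). Time passes only in rows, so rows that do not move let the fingers close, or fill a call up. It gives the time, the measured TCP pose, the force, the opening and the grip force at its end, in the units of the state.
- get_state(): the state, without advancing time (a new reading comes with each control period).
- snapshot(name): name is "side" or "top" or "wrist"; returns a dict with "img" (400x640x3 uint8, red, green, blue), "vertical_fov" (degrees; the focal length in pixels is half the picture's height over the tangent of half this angle, whatever the lens; pixels are square), "cx", "cy" (the principal point, pixels), "extrinsics" (4x4, takes a point from camera to world coordinates). Camera axes: x right, y up, looking along -z (the intrinsics and any distortion apply to the point x, -y, -z); pixel columns grow to the right and rows downward; lengths in m; the calibration is good to about 2 mm. A picture is of the moment at which its call begins. There is no depth.
- finish_job(): hands the job in; it is judged then, once.
The state is a dict: "clock": time; "q": joint angles; "qd": joint speeds; "joint_torque": joint torques, N m; "tool_pos": TCP position; "eef_rot": TCP orientation; "contact_force": force on the tool from outside, world axes, zero at the start; "moment": the same for the moment, N m; "opening": opening from 0.0 (shut) to 1.0 (fully open); "finger_force": force on a finger pad.
Only numpy, scipy, OpenCV 4.12 (cv2) and the standard library are available. Lean on these libraries where they do the work, as an engineer would, in place of code of your own. Each camera call takes 0.05 s, during which the arm holds its last target. There are 200 camera calls.

## Working session

There is one attempt and no reset: what is moved stays moved. The work goes in short steps, Python scripts to look and compute and a tool call to move; the robot and the scene stay as the last step left them, time stands still between calls to the robot, and variables do not carry over. Pictures are saved under pics/ and viewed, at most 10 in all, crops included, and the job is handed in when it is done.

Besides the shell and the picture viewer there is one more tool, called after "Call:" as name(argument=value, ...) on one line, values as JSON. send_rows: Moves the arm, as the interface text tells. Its arguments: {"type":"object","properties":{"motion":{"type":"array"},"grip_force":{"type":"number"}},"required":["motion"]}

```bash
mkdir -p pics
python3 - <<'E'
from plant import *
import cv2, pickle
d={n:snapshot(n) for n in("side","top")}
pickle.dump(d,open("s0.pkl","wb"))
for n in d:
    s=d[n]; cv2.imwrite(f"pics/{n}0.png",s["img"][:,:,::-1]); print(n,[ (k,s[k]) for k in s if k!="img"])
print(get_state())
E
```

```text
side [('vertical_fov', 44.25357719581949), ('cx', 313.7321419736747), ('cy', 205.45633749807135), ('extrinsics', array([[-0.95244285,  0.19788073, -0.2317236 ,  0.22581936],
       [-0.30387115, -0.56015991,  0.77063818,  1.03363271],
       [ 0.02269218,  0.80440294,  0.59365055,  0.91370233],
       [ 0.        ,  0.        ,  0.        ,  1.        ]]))]
top [('vertical_fov', 54.952988850197286), ('cx', 320.8077941663712), ('cy', 200.74440446263955), ('extrinsics', array([[ 0.00153165,  0.9812872 , -0.19254373,  0.39046278],
       [-0.99989033, -0.00133345, -0.01474979,  0.02540622],
       [-0.01473053,  0.19254521,  0.98117753,  1.00027577],
       [ 0.        ,  0.        ,  0.        ,  1.        ]]))]
{'clock': 0.1, 'q': array([ 1.21281315,  0.68991292, -0.1945026 ,  1.56622198,  0.1572664 ,
        0.90245818, -0.21507865]), 'qd': array([-0.00142439, -0.00320514, -0.00055238, -0.00099427, -0.00031556,
        0.00052326, -0.00041178]), 'joint_torque': array([-3.40106111e-03, -5.28493774e+01, -1.27158880e+00, -1.53837830e+01,
       -5.25634422e-02,  1.98964488e-03,  1.88866966e-05]), 'tool_pos': array([ 0.23840745, -0.57716721,  0.24898656]), 'eef_rot': array([ 9.80868253e-01,  1.94671051e-01, -2.03524496e-04, -7.81535791e-04]), 'contact_force': array([-0.43482041, -0.73547276, -0.87667154]), 'moment': array([ 0.02239244,  0.04718982, -0.0102034 ]), 'finger_force': 0.0, 'opening': 0.9967957734042379}
```

View pics/top0.png

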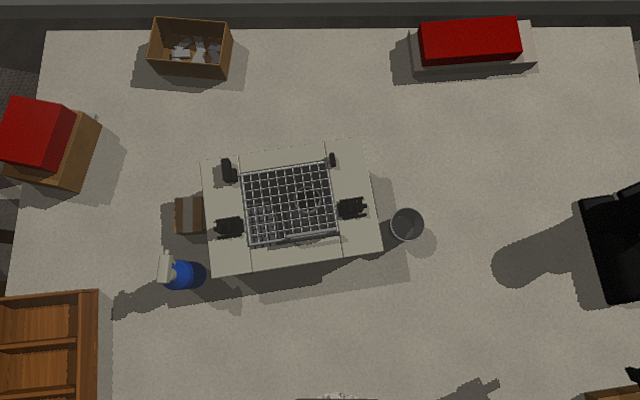

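View pics/side0.png

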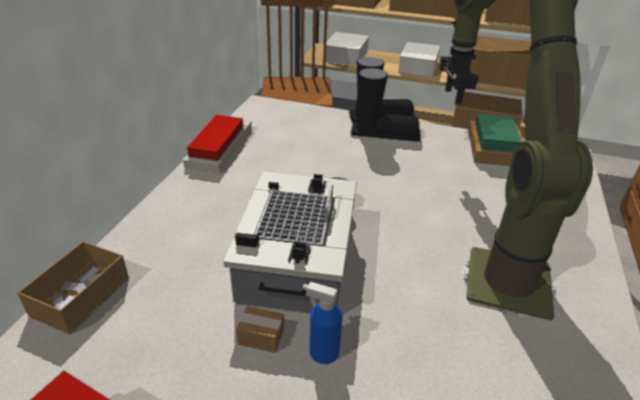

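The top view shows the carrier at about (200–383, 137–277), with its latch side towards the robot at the bottom. The left catch is near (229,226), the right catch near (352,208) and the loop near (310,238). The bottle is at (183,273), the cup at (407,224) and the carton at (190,215). The side view agrees.

```bash
cat > h.py <<'E'
import numpy as np, cv2, pickle
def K(s):
    f=200/np.tan(np.radians(s["vertical_fov"]/2)); return f,s["cx"],s["cy"]
def ray(s,u,v):
    f,cx,cy=K(s); E=s["extrinsics"]; d=E[:3,:3]@np.array([(u-cx)/f,-(v-cy)/f,-1]); return E[:3,3],d
def onz(s,u,v,z):
    o,d=ray(s,u,v); return o+d*(z-o[2])/d[2]
def proj(s,p):
    f,cx,cy=K(s); E=s["extrinsics"]; c=E[:3,:3].T@(np.asarray(p)-E[:3,3]); return np.array([cx-f*c[0]/c[2],cy+f*c[1]/c[2]])
E
python3 - <<'E'
from h import *
d=pickle.load(open("s0.pkl","rb"))
s=d["top"]
im=s["img"][130:285,190:400,::-1]; cv2.imwrite("pics/c1.png",cv2.resize(im,None,fx=3.8,fy=3.8,interpolation=cv2.INTER_CUBIC))
for uv in[(200,160),(370,137),(383,250),(212,277)]: print(onz(s,*uv,.155))
im=d["side"]["img"][165:275,220:365,::-1]; cv2.imwrite("pics/c2.png",cv2.resize(im,None,fx=5,fy=5,interpolation=cv2.INTER_CUBIC))
E
```

```text
[0.65216057 0.31599188 0.155     ]
[ 0.7062928  -0.07534303  0.155     ]
[ 0.44672864 -0.09764817  0.155     ]
[0.38841352 0.27345351 0.155     ]
```

View pics/c1.png

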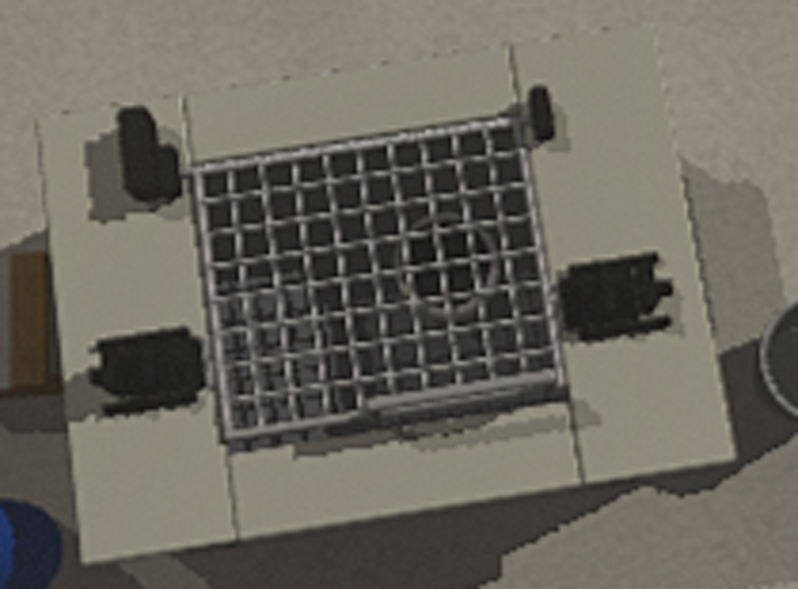

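View pics/c2.png

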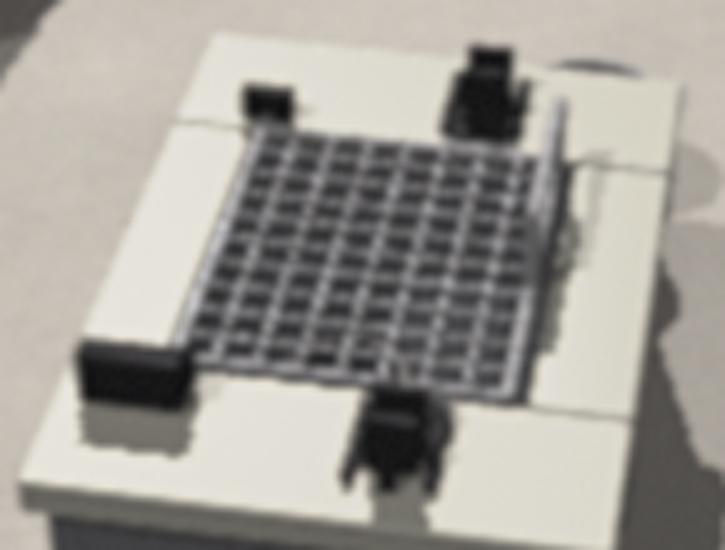

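The zoomed top crop shows the deck corners clearly, at (37,118), (655,25), (735,458) and (83,563) in crop pixels. The side crop shows them at (218,35), (683,85), (610,550) and (20,490). I'll fit the pose from these.

```bash
cat >> h.py <<'E'
def fit(c,w):
    c=np.asarray(c);w=np.asarray(w);mc=c.mean(0);mw=w.mean(0)
    a,b=(c-mc).T,(w-mw).T
    th=np.arctan2((a[0]*b[1]-a[1]*b[0]).sum(),(a*b).sum()); R=np.array([[np.cos(th),-np.sin(th)],[np.sin(th),np.cos(th)]])
    return th,R,mw-R@mc
E
python3 - <<'E'
from h import *
d=pickle.load(open("s0.pkl","rb"))
s=d["top"]
C=[(.135,.19),(.135,-.19),(-.135,-.19),(-.135,.19)]
W=[onz(s,(a+.5)/3.8-.5+190,(b+.5)/3.8-.5+130,.155)[:2] for a,b in[(37,118),(655,25),(735,458),(83,563)]]
print([np.linalg.norm(W[i]-W[(i+1)%4]) for i in range(4)])
th,R,t=fit(C,W); print(th,t,[(R@c+t-w).round(4) for c,w in zip(C,W)])
S=d["side"]
W2=[onz(S,(a+.5)/5-.5+220,(b+.5)/5-.5+165,.155)[:2] for a,b in[(218,35),(683,85),(20,490)]]
C2=[C[1],C[2],C[0]]; t2=fit(C2,W2); print(t2[0],t2[2],[(t2[1]@c+t2[2]-w).round(4) for c,w in zip(C2,W2)])
# catches/loop points, projected in crops
for n,p in dict(ltab=(-.03,.13,.187),lpost=(-.03,.154,.187),rtab=(-.03,-.13,.187),rpost=(-.03,-.154,.187),loopA=(-.075,.01,.199),loopB=(-.075,-.09,.199)).items():
    w=np.r_[R@p[:2]+t,p[2]]; print(n,w.round(4),((proj(s,w)-[190,130])*3.8).round(),((proj(S,w)-[220,165])*5).round())
# bystanders
im=s["img"]; hsv=cv2.cvtColor(im,cv2.COLOR_RGB2HSV)
m=cv2.inRange(hsv,(105,120,40),(130,255,255)); ys,xs=np.nonzero(m[200:,:300]); print("spray px",xs.mean(),ys.mean()+200, onz(s,xs.mean(),ys.mean()+200,.1), "cup",onz(s,407,224,.085),"carton",onz(s,190,215,.055))
E
```

```text
[np.float64(0.37870110879550767), np.float64(0.26506622728898643), np.float64(0.3770045999033426), np.float64(0.26724930262519037)]
0.1566158286573537 [0.54798499 0.10929429] [array([0.0012, 0.0007]), array([ 0.0027, -0.0004]), array([-0.0021, -0.0017]), array([-0.0017,  0.0014])]
0.1615273359447852 [0.54478068 0.11012792] [array([0.0011, 0.0025]), array([-0.0021, -0.0015]), array([ 0.001, -0.001])]
ltab [0.4981 0.233  0.187 ] [149. 360.] [397. 384.]
lpost [0.4943 0.2567 0.187 ] [107. 367.] [387. 419.]
rtab [ 0.5386 -0.0238  0.187 ] [606. 289.] [482.  72.]
rpost [ 0.5424 -0.0475  0.187 ] [648. 282.] [488.  48.]
loopA [0.4723 0.1075 0.199 ] [369. 404.] [531. 217.]
loopB [0.4879 0.0087 0.199 ] [549. 375.] [557. 104.]
spray px 181.96190476190475 274.8304761904762 [0.39308897 0.35958021 0.1       ] cup [ 0.51317252 -0.1668741   0.085     ] carton [0.54009177 0.36657308 0.055     ]
```

Call:
send_rows(motion=[{"rz": 0.117,"jaw": 6},{"rz": 0.116,"jaw": 6},{"x": 3.5,"y": -3,"jaw": 6},{"x": 3.5,"y": -3,"jaw": 6},{"x": 3.5,"y": -3,"jaw": 6}])

```text
schema error: expected keys x, y, z, rx, ry, rz, jaw
```

Call:
send_rows(motion=[{"x": 3.5,"y": -3.2,"jaw": 6},{"x": 3.5,"y": -3.2,"jaw": 6},{"x": 3.5,"y": -3.2,"jaw": 6},{"x": 3.5,"y": -3.2,"jaw": 6},{"x": 3.5,"y": -3.2,"jaw": 6}])

```text
schema error: expected keys x, y, z, rx, ry, rz, jaw
```

Call:
send_rows(motion=[{"x": 3.5,"y": -3.4,"jaw": 6},{"x": 3.3,"y": -3.4,"jaw": 6},{"x": 3.0,"y": -4,"jaw": 6},{"y": -4.5,"jaw": 6},{"y": -4.5,"jaw": 6}])

```text
schema error: expected keys x, y, z, rx, ry, rz, jaw
```

Call:
send_rows(motion=[{"y": -4.5,"jaw": 6},{"y": -4.5,"jaw": 6},{"y": -4.5,"jaw": 6},{"y": -4.5,"jaw": 6},{"y": -4.5,"jaw": 6}])

```text
schema error: expected keys x, y, z, rx, ry, rz, jaw
```

Call:
send_rows(motion=[{"y": -4.5,"jaw": 6},{"y": -2.5,"jaw": 6},{"jaw": 6},{"jaw": 6},{"jaw": 6}])

```text
schema error: expected keys x, y, z, rx, ry, rz, jaw
```

All keys are needed in every row.

Call:
send_rows(motion=[{"x": 0,"y": 0,"z": 0,"rx": 0,"ry": 0,"rz": 0.117,"jaw": 6},{"x": 0,"y": 0,"z": 0,"rx": 0,"ry": 0,"rz": 0.116,"jaw": 6},{"x": 3.5,"y": -3,"z": 0,"rx": 0,"ry": 0,"rz": 0,"jaw": 6},{"x": 3.5,"y": -3,"z": 0,"rx": 0,"ry": 0,"rz": 0,"jaw": 6},{"x": 3.5,"y": -3,"z": 0,"rx": 0,"ry": 0,"rz": 0,"jaw": 6}])

```text
clock: 0.6
tool_pos: [0.3287, -0.4708, 0.2493]
eef_rot: [0.997, 0.079, -0.0, -0.0]
contact_force: [0.5, -0.1, 0.4]
opening: 0.683
finger_force: 0.0
```

Call:
send_rows(motion=[{"x": 3.5,"y": -3.2,"z": 0,"rx": 0,"ry": 0,"rz": 0,"jaw": 6},{"x": 3.5,"y": -3.2,"z": 0,"rx": 0,"ry": 0,"rz": 0,"jaw": 6},{"x": 3.5,"y": -3.2,"z": 0,"rx": 0,"ry": 0,"rz": 0,"jaw": 6},{"x": 3.5,"y": -3.2,"z": 0,"rx": 0,"ry": 0,"rz": 0,"jaw": 6},{"x": 3.5,"y": -3.2,"z": 0,"rx": 0,"ry": 0,"rz": 0,"jaw": 6}])

```text
clock: 1.1
tool_pos: [0.4763, -0.2848, 0.2495]
eef_rot: [0.997, 0.079, -0.0, -0.0]
contact_force: [1.3, -0.9, -0.3]
opening: 0.683
finger_force: 0.0
```

Call:
send_rows(motion=[{"x": 3.5,"y": -3.4,"z": 0,"rx": 0,"ry": 0,"rz": 0,"jaw": 6},{"x": 3.3,"y": -3.4,"z": 0,"rx": 0,"ry": 0,"rz": 0,"jaw": 6},{"x": 3,"y": -4,"z": 0,"rx": 0,"ry": 0,"rz": 0,"jaw": 6},{"x": 0,"y": -4.5,"z": 0,"rx": 0,"ry": 0,"rz": 0,"jaw": 6},{"x": 0,"y": -4.5,"z": 0,"rx": 0,"ry": 0,"rz": 0,"jaw": 6}])

```text
clock: 1.6
tool_pos: [0.5412, -0.0732, 0.2492]
eef_rot: [0.997, 0.08, -0.0, -0.0]
contact_force: [1.0, 0.4, -0.5]
opening: 0.682
finger_force: 0.0
```

Call:
send_rows(motion=[{"x": 0,"y": -4.5,"z": 0,"rx": 0,"ry": 0,"rz": 0,"jaw": 6},{"x": 0,"y": -4.5,"z": 0,"rx": 0,"ry": 0,"rz": 0,"jaw": 6},{"x": 0,"y": -4.5,"z": 0,"rx": 0,"ry": 0,"rz": 0,"jaw": 6},{"x": 0,"y": -4.5,"z": 0,"rx": 0,"ry": 0,"rz": 0,"jaw": 6},{"x": 0,"y": -4.5,"z": 0,"rx": 0,"ry": 0,"rz": 0,"jaw": 6}])

```text
clock: 2.1
tool_pos: [0.5047, 0.1483, 0.2495]
eef_rot: [0.997, 0.079, -0.0, 0.0]
contact_force: [0.7, 0.1, 0.2]
opening: 0.682
finger_force: 0.0
```

Call:
send_rows(motion=[{"x": 0.2,"y": -4.5,"z": 0,"rx": 0,"ry": 0,"rz": 0,"jaw": 6},{"x": 0,"y": -3,"z": 0,"rx": 0,"ry": 0,"rz": 0,"jaw": 6},{"x": 0,"y": -1.5,"z": 0,"rx": 0,"ry": 0,"rz": 0,"jaw": 6},{"x": 0,"y": 0,"z": 0,"rx": 0,"ry": 0,"rz": 0,"jaw": 6},{"x": 0,"y": 0,"z": 0,"rx": 0,"ry": 0,"rz": 0,"jaw": 6}])

```text
clock: 2.6
tool_pos: [0.4936, 0.2337, 0.2495]
eef_rot: [0.997, 0.078, -0.0, 0.001]
contact_force: [0.6, -0.6, 0.5]
opening: 0.678
finger_force: 0.0
```

```bash
cat >> h.py <<'E'
TH=.159; T=np.array([.5465,.1097]); RC=np.array([[np.cos(TH),-np.sin(TH)],[np.sin(TH),np.cos(TH)]])
def car(p): return np.r_[RC.T@(np.asarray(p)[:2]-T),p[2]]
def wor(p): return np.r_[RC@np.asarray(p)[:2]+T,p[2]]
E
python3 - <<'E'
from plant import *
from h import *
st=get_state(); print(car(st["tool_pos"]),st["eef_rot"])
d={n:snapshot(n) for n in("wrist","top","side")}; pickle.dump(d,open("s1.pkl","wb"))
w=d["wrist"]; im=np.ascontiguousarray(w["img"][:,:,::-1]); cv2.imwrite("pics/w1.png",im)
for p in[(-.03,.13,.187),(-.03,.154,.187),(-.075,.097,.157),(-.03,.11,.155)]: print(p,proj(w,wor(p)).round())
print(w["vertical_fov"],w["extrinsics"])
E
```

```text
[-0.03264126  0.1308048   0.24947634] [ 9.96926487e-01  7.83357214e-02 -2.13198832e-04  1.02393307e-03]
(-0.03, 0.13, 0.187) [322. 216.]
(-0.03, 0.154, 0.187) [286. 217.]
(-0.075, 0.097, 0.157) [363. 255.]
(-0.03, 0.11, 0.155) [348. 201.]
65.21754959544468 [[ 0.15658368  0.94255351  0.29508378  0.57025732]
 [-0.98766322  0.14891535  0.04843118  0.24610528]
 [ 0.00170647 -0.29902693  0.95424315  0.3832277 ]
 [ 0.          0.          0.          1.        ]]
```

View pics/w1.png

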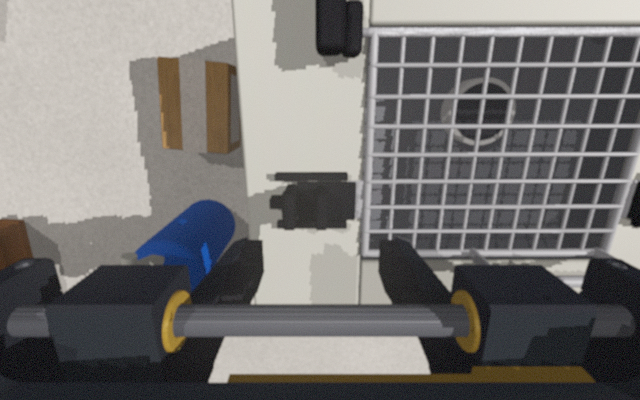

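The wrist view shows the left catch at about (272–355, 175–230) and the hatch's front-left corner at (362,252), where (363,255) was predicted. The pose is good to about 2 mm. I'll enlarge the catch to see the tab and post.

Run:
```python
from h import *
w=pickle.load(open("s1.pkl","rb"))["wrist"]; im=w["img"][165:265,255:385,::-1].astype(float)/255
im=(np.clip(im*1.2,0,1)**.45*255).astype(np.uint8); im=cv2.resize(im,None,fx=6,fy=6,interpolation=cv2.INTER_CUBIC)
for y0,y1 in((.126,.134),(.150,.158)):
    q=np.array([(proj(w,wor((x,y,.187)))-[255,165]+.5)*6 for x,y in((-.043,y0),(-.043,y1),(-.017,y1),(-.017,y0))],int); cv2.polylines(im,[q],True,(0,0,255),1)
for h in((-.075,.097,.157),(.085,.097,.157)): print(proj(w,wor(h)))
cv2.imwrite("pics/w1c.png",im)
```

```text
[362.61181784 255.29290265]
[372.00637912  34.92021113]
```

View pics/w1c.png

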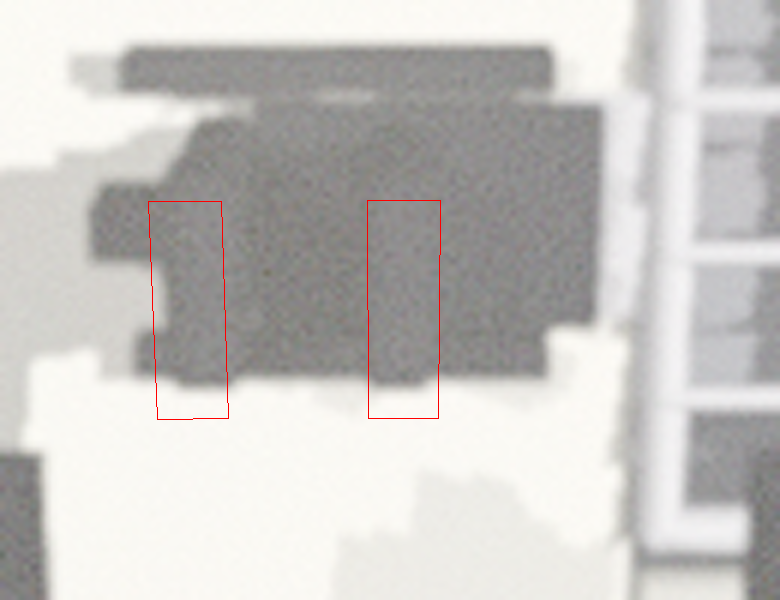

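Call:
send_rows(motion=[{"x": 0.5,"y": -1.7,"z": 0,"rx": 0,"ry": 0,"rz": 0,"jaw": 6},{"x": 0,"y": 0,"z": 2.5,"rx": 0,"ry": 0,"rz": 0,"jaw": 6},{"x": 0,"y": 0,"z": 2.5,"rx": 0,"ry": 0,"rz": 0,"jaw": 6},{"x": 0,"y": 0,"z": 2,"rx": 0,"ry": 0,"rz": 0,"jaw": 6},{"x": 0,"y": 0,"z": 0,"rx": 0,"ry": 0,"rz": 0,"jaw": 6}], grip_force=15)

```text
clock: 3.25
tool_pos: [0.4942, 0.2534, 0.1774]
eef_rot: [0.997, 0.079, -0.002, 0.001]
contact_force: [0.1, -0.3, 0.1]
opening: 0.684
finger_force: 0.0
```

```bash
sed -i 's/T=np.array(\[.5465/T=np.array([.549/' h.py
python3 - <<'E'
from plant import *
from h import *
st=get_state(); print(car(st["tool_pos"]),st["contact_force"],st["opening"])
E
```

```text
[-0.03135464  0.15056654  0.17741573] [ 0.11067534 -0.2596176   0.09315866] 0.6835299415409827
```

Call:
send_rows(motion=[{"x": 0,"y": 0.2,"z": -0.2,"rx": 0,"ry": 0,"rz": 0,"jaw": 4},{"x": 0,"y": 0,"z": 0,"rx": 0,"ry": 0,"rz": 0,"jaw": 3},{"x": 0,"y": 0,"z": 0,"rx": 0,"ry": 0,"rz": 0,"jaw": 2.4},{"x": 0,"y": 0,"z": 0,"rx": 0,"ry": 0,"rz": 0,"jaw": 1.5},{"x": 0,"y": 0,"z": 0,"rx": 0,"ry": 0,"rz": 0,"jaw": 1.5}], grip_force=15)

```text
clock: 3.75
tool_pos: [0.4968, 0.2504, 0.1825]
eef_rot: [0.997, 0.079, 0.001, 0.0]
contact_force: [1.5, -3.4, 2.5]
opening: 0.25
finger_force: 1.9
```

Call:
send_rows(motion=[{"x": 0,"y": 0,"z": 0,"rx": 0,"ry": 0,"rz": 0,"jaw": 1.5},{"x": 0,"y": 0,"z": 0,"rx": 0,"ry": 0,"rz": 0,"jaw": 1.5},{"x": 0,"y": 0,"z": 0,"rx": 0,"ry": 0,"rz": 0,"jaw": 1.5},{"x": 0,"y": 0,"z": 0,"rx": 0,"ry": 0,"rz": 0,"jaw": 1.5},{"x": 0,"y": 0,"z": 0,"rx": 0,"ry": 0,"rz": 0,"jaw": 1.5}], grip_force=15)

```text
clock: 4.25
tool_pos: [0.4967, 0.2505, 0.1823]
eef_rot: [0.997, 0.079, 0.001, 0.0]
contact_force: [1.6, -4.8, 5.8]
opening: 0.223
finger_force: 15.0
```

Run:
```python
from plant import *
from h import *
st=get_state(); print(car(st["tool_pos"]),st["contact_force"],st["opening"],st["finger_force"],st["clock"])
d={n:snapshot(n) for n in("wrist","side")}; pickle.dump(d,open("s2.pkl","wb"))
a=d["wrist"]["img"][140:265,230:390,::-1].astype(float)/255
b=d["side"]["img"][165:275,230:370,::-1]
a=(np.clip(a*1.2,0,1)**.5*255).astype(np.uint8)
cv2.imwrite("pics/m2.png",np.hstack([cv2.resize(a,(400,312),interpolation=cv2.INTER_CUBIC),cv2.resize(b,(397,312),interpolation=cv2.INTER_CUBIC)]))
```

```text
[-0.02935308  0.14733953  0.18234353] [ 1.59683518 -4.78131403  5.80524614] 0.2233511891212108 15.017088800668716 4.25
```

View pics/m2.png

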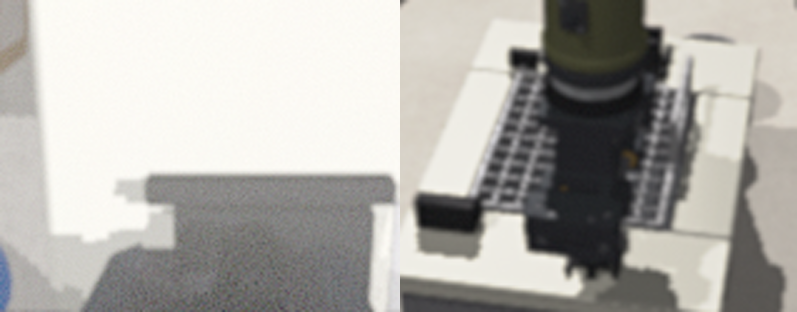

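Call:
send_rows(motion=[{"x": 0,"y": 0,"z": 0,"rx": 0,"ry": 0,"rz": 0,"jaw": 4},{"x": 0,"y": 0,"z": 0,"rx": 0,"ry": 0,"rz": 0,"jaw": 6},{"x": 0,"y": 0,"z": -3,"rx": 0,"ry": 0,"rz": 0,"jaw": 6},{"x": 0,"y": 0,"z": -4,"rx": 0,"ry": 0,"rz": 0,"jaw": 6},{"x": 0,"y": 0,"z": 0,"rx": 0,"ry": 0,"rz": 0,"jaw": 6}])

```text
clock: 4.85
tool_pos: [0.4979, 0.2541, 0.2559]
eef_rot: [0.997, 0.08, 0.004, -0.003]
contact_force: [0.3, 1.2, 0.5]
opening: 0.653
finger_force: 0.0
```

Run:
```python
from plant import *
from h import *
st=get_state(); print(car(st["tool_pos"]),st["contact_force"],st["opening"])
pickle.dump(snapshot("wrist"),open("s3.pkl","wb"))
```

```text
[-0.02762191  0.15065921  0.25592261] [0.25588235 1.2268283  0.51837183] 0.6531636135681126
```

Call:
send_rows(motion=[{"x": 0,"y": 4,"z": 0,"rx": 0,"ry": 0,"rz": 0,"jaw": 6},{"x": 0,"y": 4.5,"z": 0,"rx": 0,"ry": 0,"rz": 0,"jaw": 6},{"x": 0,"y": 4.5,"z": 0,"rx": 0,"ry": 0,"rz": 0,"jaw": 6},{"x": 0,"y": 4.5,"z": 0,"rx": 0,"ry": 0,"rz": 0,"jaw": 6},{"x": 0,"y": 4.5,"z": 0,"rx": 0,"ry": 0,"rz": 0,"jaw": 6}])

```text
clock: 5.4
tool_pos: [0.5297, 0.0334, 0.2504]
eef_rot: [0.997, 0.08, -0.001, -0.0]
contact_force: [0.2, -0.4, 0.6]
opening: 0.68
finger_force: 0.0
```

Call:
send_rows(motion=[{"x": 0,"y": 4.5,"z": 0,"rx": 0,"ry": 0,"rz": 0,"jaw": 6},{"x": 0,"y": 3,"z": 0,"rx": 0,"ry": 0,"rz": 0,"jaw": 6},{"x": 0,"y": 0,"z": 0,"rx": 0,"ry": 0,"rz": 0,"jaw": 6},{"x": 0,"y": 0,"z": 0,"rx": 0,"ry": 0,"rz": 0,"jaw": 6},{"x": 0,"y": 0,"z": 0,"rx": 0,"ry": 0,"rz": 0,"jaw": 6}])

```text
clock: 5.9
tool_pos: [0.5419, -0.0376, 0.251]
eef_rot: [0.997, 0.081, -0.001, -0.001]
contact_force: [-0.1, 0.9, -0.7]
opening: 0.676
finger_force: 0.0
```

Run:
```python
from plant import *
from h import *
st=get_state(); print(car(st["tool_pos"]),st["contact_force"],st["opening"],st["eef_rot"])
w=snapshot("wrist"); pickle.dump(w,open("s4.pkl","wb"))
def crop(w,sg):
    c=proj(w,wor((-.03,sg*.13,.187))); u,v=int(c[0])-65,int(c[1])-50
    im=w["img"][v:v+100,u:u+130,::-1].astype(float)/255; im=(np.clip(im*1.2,0,1)**.45*255).astype(np.uint8)
    im=cv2.resize(im,(390,300),interpolation=cv2.INTER_CUBIC)
    for y0,y1 in((.126,.134),(.150,.158)):
        q=np.array([(proj(w,wor((x,sg*y,.187)))-[u,v]+.5)*3 for x,y in((-.043,y0),(-.043,y1),(-.017,y1),(-.017,y0))],int); cv2.polylines(im,[q],True,(0,0,255),1)
    return im
cv2.imwrite("pics/m3.png",np.hstack([crop(pickle.load(open("s3.pkl","rb")),1),crop(w,-1)]))
```

```text
[-0.03028582 -0.14428495  0.25097129] [-0.13732406  0.93239648 -0.66575583] 0.6762684571412627 [ 9.96731963e-01  8.07719292e-02 -7.04994706e-04 -8.89930453e-04]
```

View pics/m3.png

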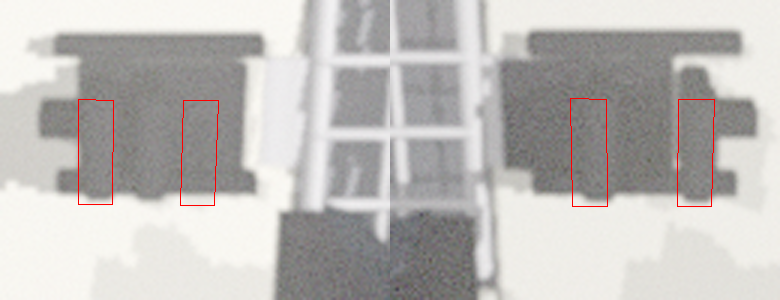

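The left tab (near x=150 in the left panel) sits 12 mm from its home box, so that catch is drawn. The right catch lines up with its predicted boxes, tab at 571–607 and post at 678–714.

Call:
send_rows(motion=[{"x": 0,"y": 0.3,"z": 0,"rx": 0,"ry": 0,"rz": 0,"jaw": 6},{"x": 0,"y": 0,"z": 2.5,"rx": 0,"ry": 0,"rz": 0,"jaw": 6},{"x": 0,"y": 0,"z": 2.5,"rx": 0,"ry": 0,"rz": 0,"jaw": 6},{"x": 0,"y": 0,"z": 1.8,"rx": 0,"ry": 0,"rz": 0,"jaw": 6},{"x": 0,"y": 0,"z": 0,"rx": 0,"ry": 0,"rz": 0,"jaw": 6}])

```text
clock: 6.45
tool_pos: [0.5413, -0.0419, 0.1817]
eef_rot: [0.997, 0.08, -0.002, -0.0]
contact_force: [-0.1, 0.7, -0.0]
opening: 0.679
finger_force: 0.0
```

Run:
```python
from plant import *
from h import *
st=get_state(); print(car(st["tool_pos"]),st["contact_force"],st["opening"])
```

```text
[-0.03159674 -0.14848504  0.18169787] [-0.0743259   0.69473166 -0.00200039] 0.679246236100561
```

Call:
send_rows(motion=[{"x": 0,"y": 0,"z": 0.1,"rx": 0,"ry": 0,"rz": 0,"jaw": 4},{"x": 0,"y": 0,"z": 0,"rx": 0,"ry": 0,"rz": 0,"jaw": 3},{"x": 0,"y": 0,"z": 0,"rx": 0,"ry": 0,"rz": 0,"jaw": 2.4},{"x": 0,"y": 0,"z": 0,"rx": 0,"ry": 0,"rz": 0,"jaw": 1.5},{"x": 0,"y": 0,"z": 0,"rx": 0,"ry": 0,"rz": 0,"jaw": 1.5}], grip_force=15)

```text
clock: 6.95
tool_pos: [0.5435, -0.0415, 0.1835]
eef_rot: [0.997, 0.08, 0.001, -0.001]
contact_force: [-0.8, 3.5, 2.9]
opening: 0.252
finger_force: 1.9
```

Call:
send_rows(motion=[{"x": 0,"y": 0,"z": 0,"rx": 0,"ry": 0,"rz": 0,"jaw": 1.5},{"x": 0,"y": 0,"z": 0,"rx": 0,"ry": 0,"rz": 0,"jaw": 1.5},{"x": 0,"y": 0,"z": 0,"rx": 0,"ry": 0,"rz": 0,"jaw": 1.5},{"x": 0,"y": 0,"z": 0,"rx": 0,"ry": 0,"rz": 0,"jaw": 1.5},{"x": 0,"y": 0,"z": 0,"rx": 0,"ry": 0,"rz": 0,"jaw": 1.5}], grip_force=15)

```text
clock: 7.45
tool_pos: [0.5436, -0.0421, 0.1834]
eef_rot: [0.997, 0.08, 0.001, -0.0]
contact_force: [-0.7, 4.1, 6.3]
opening: 0.221
finger_force: 15.0
```

Call:
send_rows(motion=[{"x": 0,"y": 0,"z": 0,"rx": 0,"ry": 0,"rz": 0,"jaw": 4},{"x": 0,"y": 0,"z": 0,"rx": 0,"ry": 0,"rz": 0,"jaw": 6},{"x": 0,"y": 0,"z": -3,"rx": 0,"ry": 0,"rz": 0,"jaw": 6},{"x": 0,"y": 0,"z": -4,"rx": 0,"ry": 0,"rz": 0,"jaw": 6},{"x": 0,"y": 0,"z": 0,"rx": 0,"ry": 0,"rz": 0,"jaw": 6}])

```text
clock: 7.95
tool_pos: [0.5458, -0.0441, 0.2568]
eef_rot: [0.997, 0.078, 0.004, 0.001]
contact_force: [0.4, -0.4, -0.5]
opening: 0.65
finger_force: 0.0
```

Run:
```python
from plant import *
from h import *
st=get_state(); print(car(st["tool_pos"]),st["opening"],st["q"].round(2),car(st["tool_pos"])-[-.075,-.04,.19])
pickle.dump(snapshot("wrist"),open("s5.pkl","wb"))
```

```text
[-0.02755532 -0.15137693  0.25683413] 0.649620804201987 [ 0.03  0.57 -0.06  1.81  0.05  0.76 -1.46] [ 0.04744468 -0.11137693  0.06683413]
```

Call:
send_rows(motion=[{"x": 0,"y": 0,"z": 0,"rx": 0,"ry": 0,"rz": 0.143,"jaw": 6},{"x": 0,"y": 0,"z": 0,"rx": 0,"ry": 0,"rz": 0.143,"jaw": 6},{"x": 0,"y": 0,"z": 0,"rx": 0,"ry": 0,"rz": 0.143,"jaw": 6},{"x": 0,"y": 0,"z": 0,"rx": 0,"ry": 0,"rz": 0.143,"jaw": 6},{"x": 0,"y": 0,"z": 0,"rx": 0,"ry": 0,"rz": 0.143,"jaw": 6}])

```text
clock: 8.5
tool_pos: [0.5419, -0.0436, 0.2513]
eef_rot: [0.961, -0.278, -0.001, 0.001]
contact_force: [-0.2, -0.4, 0.3]
opening: 0.678
finger_force: 0.0
```

Call:
send_rows(motion=[{"x": 0,"y": 0,"z": 0,"rx": 0,"ry": 0,"rz": 0.143,"jaw": 6},{"x": 0,"y": 0,"z": 0,"rx": 0,"ry": 0,"rz": 0.143,"jaw": 6},{"x": 0,"y": 0,"z": 0,"rx": 0,"ry": 0,"rz": 0.143,"jaw": 6},{"x": 0,"y": 0,"z": 0,"rx": 0,"ry": 0,"rz": 0.143,"jaw": 6},{"x": 0,"y": 0,"z": 0,"rx": 0,"ry": 0,"rz": 0.143,"jaw": 6}])

```text
clock: 9.0
tool_pos: [0.5419, -0.0436, 0.2514]
eef_rot: [0.803, -0.596, -0.001, 0.001]
contact_force: [-0.1, 0.2, 0.6]
opening: 0.683
finger_force: 0.0
```

Call:
send_rows(motion=[{"x": 0,"y": 0,"z": 0,"rx": 0,"ry": 0,"rz": 0.141,"jaw": 6},{"x": -3.7,"y": 1.6,"z": 0,"rx": 0,"ry": 0,"rz": 0,"jaw": 6},{"x": -3.7,"y": 1.6,"z": 0,"rx": 0,"ry": 0,"rz": 0,"jaw": 6},{"x": -3.7,"y": 1.5,"z": 0,"rx": 0,"ry": 0,"rz": 0,"jaw": 6},{"x": 0,"y": 0,"z": 0,"rx": 0,"ry": 0,"rz": 0,"jaw": 6}])

```text
clock: 9.5
tool_pos: [0.4748, 0.0651, 0.2507]
eef_rot: [0.764, -0.645, -0.003, 0.002]
contact_force: [1.4, -0.6, -0.3]
opening: 0.683
finger_force: 0.0
```

Run:
```python
from plant import *
from h import *
from scipy.spatial.transform import Rotation as Ro
st=get_state(); p=car(st["tool_pos"]); print(p,st["opening"],st["q"].round(2))
M=Ro.from_quat(st["eef_rot"]).as_matrix(); print(np.arctan2(M[1,0],M[0,0])-TH, M[:,2])
w=snapshot("wrist"); sd=snapshot("side"); pickle.dump((w,sd),open("s6.pkl","wb"))
im=np.ascontiguousarray(w["img"][:,:,::-1])
for a in((-.075,.01,.199),(-.075,-.09,.199),(-.075,-.04,.199)):
    q=proj(w,wor(a)); print(a,q); cv2.circle(im,tuple(int(round(v)) for v in q),3,(0,0,255),1)
cv2.imwrite("pics/w6.png",im)
```

```text
[-0.08033378 -0.03231772  0.25066185] 0.6834933900779049 [-0.62  0.58  0.63  2.01 -0.52  0.72 -2.64]
-1.562067764683122 [-7.41297427e-03  7.47271928e-04 -9.99972244e-01]
(-0.075, 0.01, 0.199) [312.00779433 283.28989764]
(-0.075, -0.09, 0.199) [312.13544456 134.2654257 ]
(-0.075, -0.04, 0.199) [312.06676258 214.44778546]
```

View pics/w6.png

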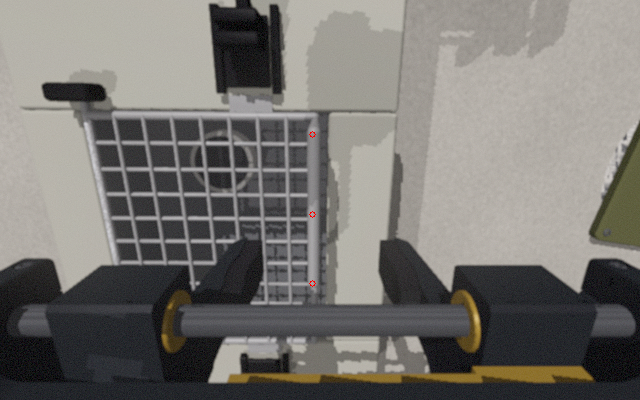

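The bar lies at column 314 against a predicted 312, so the pose is good. But this turn took joint 7 to its limit (-2.64), so I'll turn back half a turn to reach the same grasp with joint 7 centred.

Call:
send_rows(motion=[{"x": 0,"y": 0,"z": 0,"rx": 0,"ry": 0,"rz": -0.1425,"jaw": 6},{"x": 0,"y": 0,"z": 0,"rx": 0,"ry": 0,"rz": -0.1425,"jaw": 6},{"x": 0,"y": 0,"z": 0,"rx": 0,"ry": 0,"rz": -0.1425,"jaw": 6},{"x": 0,"y": 0,"z": 0,"rx": 0,"ry": 0,"rz": -0.1425,"jaw": 6},{"x": 0,"y": 0,"z": 0,"rx": 0,"ry": 0,"rz": -0.1425,"jaw": 6}])

```text
clock: 10.1
tool_pos: [0.4797, 0.0568, 0.2525]
eef_rot: [0.94, -0.342, 0.001, 0.001]
contact_force: [-0.1, -0.6, 0.1]
opening: 0.682
finger_force: 0.0
```

Call:
send_rows(motion=[{"x": 0,"y": 0,"z": 0,"rx": 0,"ry": 0,"rz": -0.1425,"jaw": 6},{"x": 0,"y": 0,"z": 0,"rx": 0,"ry": 0,"rz": -0.1425,"jaw": 6},{"x": 0,"y": 0,"z": 0,"rx": 0,"ry": 0,"rz": -0.1425,"jaw": 6},{"x": 0,"y": 0,"z": 0,"rx": 0,"ry": 0,"rz": -0.1425,"jaw": 6},{"x": 0,"y": 0,"z": 0,"rx": 0,"ry": 0,"rz": -0.1425,"jaw": 6}])

```text
clock: 10.6
tool_pos: [0.4797, 0.0568, 0.2524]
eef_rot: [1.0, 0.007, 0.0, 0.001]
contact_force: [-0.6, 0.5, -0.6]
opening: 0.685
finger_force: 0.0
```

Call:
send_rows(motion=[{"x": 0,"y": 0,"z": 0,"rx": 0,"ry": 0,"rz": -0.1425,"jaw": 6},{"x": 0,"y": 0,"z": 0,"rx": 0,"ry": 0,"rz": -0.1425,"jaw": 6},{"x": 0,"y": 0,"z": 0,"rx": 0,"ry": 0,"rz": -0.1425,"jaw": 6},{"x": 0,"y": 0,"z": 0,"rx": 0,"ry": 0,"rz": -0.1425,"jaw": 6},{"x": 0,"y": 0,"z": 0,"rx": 0,"ry": 0,"rz": -0.1425,"jaw": 6}])

```text
clock: 11.1
tool_pos: [0.4797, 0.0568, 0.2523]
eef_rot: [0.935, 0.355, -0.0, 0.001]
contact_force: [-0.1, -0.2, 0.5]
opening: 0.683
finger_force: 0.0
```

Call:
send_rows(motion=[{"x": 0,"y": 0,"z": 0,"rx": 0,"ry": 0,"rz": -0.1425,"jaw": 6},{"x": 0,"y": 0,"z": 0,"rx": 0,"ry": 0,"rz": -0.1425,"jaw": 6},{"x": 0,"y": 0,"z": 0,"rx": 0,"ry": 0,"rz": -0.1425,"jaw": 6},{"x": 0,"y": 0,"z": 0,"rx": 0,"ry": 0,"rz": -0.1425,"jaw": 6},{"x": 0,"y": 0,"z": 0,"rx": 0,"ry": 0,"rz": -0.1425,"jaw": 6}])

```text
clock: 11.6
tool_pos: [0.4797, 0.0567, 0.2523]
eef_rot: [0.752, 0.659, -0.0, 0.0]
contact_force: [0.1, -0.6, -0.2]
opening: 0.678
finger_force: 0.0
```

Call:
send_rows(motion=[{"x": 0,"y": 0,"z": 0,"rx": 0,"ry": 0,"rz": -0.1425,"jaw": 6},{"x": 0,"y": 0,"z": 0,"rx": 0,"ry": 0,"rz": -0.1425,"jaw": 6},{"x": 0,"y": 0,"z": 0,"rx": 0,"ry": 0,"rz": 0,"jaw": 6},{"x": 0,"y": 0,"z": 0,"rx": 0,"ry": 0,"rz": 0,"jaw": 6},{"x": 0,"y": 0,"z": 0,"rx": 0,"ry": 0,"rz": 0,"jaw": 6}])

```text
clock: 12.1
tool_pos: [0.4792, 0.0585, 0.2526]
eef_rot: [0.653, 0.757, -0.0, 0.0]
contact_force: [-0.8, 0.1, 0.2]
opening: 0.687
finger_force: 0.0
```

```bash
cat > st.py <<'E'
from plant import *
from h import *
from scipy.spatial.transform import Rotation as Ro
st=get_state(); p=car(st["tool_pos"]); print("car mm",(p*1e3).round(1),"open",(st["opening"]*88.1).round(1),st["q"].round(2),st["finger_force"],st["contact_force"].round(1),st["clock"])
M=Ro.from_quat(st["eef_rot"]).as_matrix(); print("yaw-TH",np.arctan2(M[1,0],M[0,0])-TH, M[:,2].round(4))
g=p+[0,0,.008]; a=np.arctan2(g[2]-.157,.085-g[0]); print("hatch est",a-.2567,"r",np.hypot(g[2]-.157,.085-g[0]))
E
python3 st.py
```

```text
Traceback (most recent call last):
  File "st.py", line 4, in <module>
    st=get_state(); p=car(st["tool_pos"]); print("car mm",(p*1e3).round(1),"open",(st["opening"]*88.1).round(1),st["q"].round(2),st["finger_force"],st["contact_force"].round(1),st["clock"])
                                                                                  ^^^^^^^^^^^^^^^^^^^^^^^^^^
AttributeError: 'float' object has no attribute 'round'
```

```bash
sed -i 's/(st\["opening"\]\*88.1).round(1)/round(st["opening"]*88.1,1)/' st.py; python3 st.py
```

```text
car mm [-77.  -39.6 252.6] open 60.5 [-0.    0.51 -0.33  1.98  0.25  0.69 -0.34] 0.0 [-0.8  0.1  0.2] 12.1
yaw-TH 1.5597188042781758 [ 1.e-04 -4.e-04 -1.e+00]
hatch est 0.31211000370151637 r 0.19227575034293806
```

Call:
send_rows(motion=[{"x": 0,"y": 0,"z": 2.5,"rx": 0,"ry": 0,"rz": 0,"jaw": 6},{"x": 0,"y": 0,"z": 2.3,"rx": 0,"ry": 0,"rz": 0,"jaw": 6},{"x": 0,"y": 0,"z": 1.3,"rx": 0,"ry": 0,"rz": 0,"jaw": 6},{"x": 0,"y": 0,"z": 0,"rx": 0,"ry": 0,"rz": 0,"jaw": 6},{"x": 0,"y": 0,"z": 0,"rx": 0,"ry": 0,"rz": 0,"jaw": 4}])

```text
clock: 12.6
tool_pos: [0.4792, 0.0594, 0.1919]
eef_rot: [0.652, 0.758, -0.0, 0.0]
contact_force: [-0.6, -0.4, 0.0]
opening: 0.614
finger_force: 0.0
```

Call:
send_rows(motion=[{"x": 0,"y": 0,"z": 0,"rx": 0,"ry": 0,"rz": 0,"jaw": 2},{"x": 0,"y": 0,"z": 0,"rx": 0,"ry": 0,"rz": 0,"jaw": 1.2},{"x": 0,"y": 0,"z": 0,"rx": 0,"ry": 0,"rz": 0,"jaw": 0.3},{"x": 0,"y": 0,"z": 0,"rx": 0,"ry": 0,"rz": 0,"jaw": 0.3},{"x": 0,"y": 0,"z": 0,"rx": 0,"ry": 0,"rz": 0,"jaw": 0.3}], grip_force=20)

```text
clock: 13.1
tool_pos: [0.4791, 0.0593, 0.1919]
eef_rot: [0.651, 0.759, 0.0, 0.0]
contact_force: [-0.1, 0.2, 0.5]
opening: 0.158
finger_force: 0.0
```

Call:
send_rows(motion=[{"x": 0,"y": 0,"z": 0,"rx": 0,"ry": 0,"rz": 0,"jaw": 0.3},{"x": 0,"y": 0,"z": 0,"rx": 0,"ry": 0,"rz": 0,"jaw": 0.3},{"x": 0,"y": 0,"z": 0,"rx": 0,"ry": 0,"rz": 0,"jaw": 0.3},{"x": 0,"y": 0,"z": 0,"rx": 0,"ry": 0,"rz": 0,"jaw": 0.3},{"x": 0,"y": 0,"z": 0,"rx": 0,"ry": 0,"rz": 0,"jaw": 0.3}], grip_force=20)

```text
clock: 13.6
tool_pos: [0.4801, 0.0596, 0.192]
eef_rot: [0.651, 0.759, 0.001, 0.001]
contact_force: [5.4, -0.5, -0.2]
opening: 0.077
finger_force: 19.8
```

```bash
python3 st.py
```

```text
car mm [-76.  -38.6 192. ] open 6.8 [-0.04  0.61 -0.28  2.04  0.32  0.53 -0.39] 19.825924783945084 [ 5.4 -0.5 -0.2] 13.6
yaw-TH 1.563657731884594 [ 2.2e-03  6.0e-04 -1.0e+00]
hatch est 0.004064906165633375 r 0.16660759533627387
```

Call:
send_rows(motion=[{"x": 0,"y": 0.23,"z": -0.79,"rx": 0,"ry": 0,"rz": 0,"jaw": 0.3},{"x": 0,"y": 0.27,"z": -0.78,"rx": 0,"ry": 0,"rz": 0,"jaw": 0.3},{"x": 0,"y": 0.31,"z": -0.77,"rx": 0,"ry": 0,"rz": 0,"jaw": 0.3},{"x": 0,"y": 0.35,"z": -0.75,"rx": 0,"ry": 0,"rz": 0,"jaw": 0.3},{"x": 0,"y": 0.38,"z": -0.73,"rx": 0,"ry": 0,"rz": 0,"jaw": 0.3}], grip_force=25)

```text
clock: 14.1
tool_pos: [0.4953, 0.0619, 0.2299]
eef_rot: [0.651, 0.759, 0.001, 0.0]
contact_force: [8.6, 0.4, -9.1]
opening: 0.073
finger_force: 25.7
```

```bash
python3 st.py
```

```text
car mm [-60.6 -38.7 229.9] open 6.4 [-0.02  0.57 -0.31  1.96  0.28  0.66 -0.35] 25.655948482453823 [ 8.6  0.4 -9.1] 14.1
yaw-TH 1.5639349854554714 [ 1.7e-03  6.0e-04 -1.0e+00]
hatch est 0.2504928378851314 r 0.1665738403836111
```

Call:
send_rows(motion=[{"x": 0,"y": 0.5,"z": -0.71,"rx": 0,"ry": 0,"rz": 0,"jaw": 0.3},{"x": 0,"y": 0.5,"z": -0.69,"rx": 0,"ry": 0,"rz": 0,"jaw": 0.3},{"x": 0,"y": 0.52,"z": -0.67,"rx": 0,"ry": 0,"rz": 0,"jaw": 0.3},{"x": 0,"y": 0.52,"z": -0.64,"rx": 0,"ry": 0,"rz": 0,"jaw": 0.3},{"x": 0,"y": 0.55,"z": -0.62,"rx": 0,"ry": 0,"rz": 0,"jaw": 0.3}], grip_force=25)

```text
clock: 14.6
tool_pos: [0.5207, 0.066, 0.2636]
eef_rot: [0.651, 0.759, 0.001, 0.0]
contact_force: [8.2, 1.6, -9.1]
opening: 0.069
finger_force: 25.4
```

```bash
python3 st.py
```

```text
car mm [-34.8 -38.6 263.6] open 6.1 [-0.    0.55 -0.33  1.85  0.25  0.78 -0.31] 25.372544825077057 [ 8.2  1.6 -9.1] 14.6
yaw-TH 1.5641064104011082 [ 1.3e-03  7.0e-04 -1.0e+00]
hatch est 0.5061852289617343 r 0.1657813103571096
```

Call:
send_rows(motion=[{"x": 0,"y": 0.58,"z": -0.59,"rx": 0,"ry": 0,"rz": 0,"jaw": 0.3},{"x": 0,"y": 0.61,"z": -0.56,"rx": 0,"ry": 0,"rz": 0,"jaw": 0.3},{"x": 0,"y": 0.64,"z": -0.53,"rx": 0,"ry": 0,"rz": 0,"jaw": 0.3},{"x": 0,"y": 0.66,"z": -0.49,"rx": 0,"ry": 0,"rz": 0,"jaw": 0.3},{"x": 0,"y": 0.69,"z": -0.46,"rx": 0,"ry": 0,"rz": 0,"jaw": 0.3}], grip_force=25)

```text
clock: 15.1
tool_pos: [0.5516, 0.0709, 0.2882]
eef_rot: [0.651, 0.759, -0.0, -0.001]
contact_force: [9.5, 3.7, -18.0]
opening: 0.066
finger_force: 26.2
```

```bash
python3 st.py
```

```text
car mm [ -3.6 -38.7 288.2] open 5.8 [-0.    0.56 -0.34  1.72  0.23  0.9  -0.29] 26.15234524011612 [  9.5   3.7 -18. ] 15.1
yaw-TH 1.5645079346504192 [-1.e-03  8.e-04 -1.e+00]
hatch est 0.7471983435834566 r 0.16497013085001652
```

Call:
send_rows(motion=[{"x": 0,"y": 0.75,"z": -0.34,"rx": 0,"ry": 0,"rz": 0,"jaw": 0.3},{"x": 0,"y": 0.77,"z": -0.3,"rx": 0,"ry": 0,"rz": 0,"jaw": 0.3},{"x": 0,"y": 0.78,"z": -0.3,"rx": 0,"ry": 0,"rz": 0,"jaw": 0.3},{"x": 0,"y": 0.77,"z": -0.3,"rx": 0,"ry": 0,"rz": 0,"jaw": 0.3},{"x": 0,"y": 0.78,"z": -0.27,"rx": 0,"ry": 0,"rz": 0,"jaw": 0.3}], grip_force=25)

```text
clock: 15.6
tool_pos: [0.5889, 0.0769, 0.3044]
eef_rot: [0.651, 0.759, -0.001, -0.001]
contact_force: [2.0, 3.2, -8.6]
opening: 0.067
finger_force: 25.4
```

```bash
python3 st.py
```

```text
car mm [ 34.2 -38.7 304.4] open 5.9 [-0.01  0.6  -0.34  1.59  0.22  1.   -0.26] 25.441022515296936 [ 2.   3.2 -8.6] 15.6
yaw-TH 1.564556958579821 [-2.e-03  3.e-04 -1.e+00]
hatch est 0.9982837437004275 r 0.16353026905237567
```

Call:
send_rows(motion=[{"x": 0,"y": 0.79,"z": -0.22,"rx": 0,"ry": 0,"rz": 0,"jaw": 0.3},{"x": 0,"y": 0.8,"z": -0.18,"rx": 0,"ry": 0,"rz": 0,"jaw": 0.3},{"x": 0,"y": 0.81,"z": -0.14,"rx": 0,"ry": 0,"rz": 0,"jaw": 0.3},{"x": 0,"y": 0.8,"z": -0.1,"rx": 0,"ry": 0,"rz": 0,"jaw": 0.3},{"x": 0,"y": 0.6,"z": -0.04,"rx": 0,"ry": 0,"rz": 0,"jaw": 0.3}], grip_force=25)

```text
clock: 16.1
tool_pos: [0.6269, 0.0829, 0.3109]
eef_rot: [0.651, 0.759, -0.0, -0.001]
contact_force: [-2.3, 5.4, -10.1]
opening: 0.058
finger_force: 25.5
```

Call:
send_rows(motion=[{"x": 0,"y": 0,"z": 0,"rx": 0,"ry": 0,"rz": 0,"jaw": 0.3},{"x": 0,"y": 0,"z": 0,"rx": 0,"ry": 0,"rz": 0,"jaw": 0.3},{"x": 0,"y": 0,"z": 0,"rx": 0,"ry": 0,"rz": 0,"jaw": 0.3},{"x": 0,"y": 0,"z": 0,"rx": 0,"ry": 0,"rz": 0,"jaw": 0.3},{"x": 0,"y": 0,"z": 0,"rx": 0,"ry": 0,"rz": 0,"jaw": 0.3}], grip_force=25)

```text
clock: 16.6
tool_pos: [0.6263, 0.0828, 0.3109]
eef_rot: [0.651, 0.759, -0.0, -0.001]
contact_force: [-1.1, 5.7, -10.4]
opening: 0.062
finger_force: 25.5
```

```bash
python3 st.py
python3 - <<'E'
from plant import *
from h import *
d={n:snapshot(n) for n in("side","top")}
a=d["side"]["img"][120:380,200:420,::-1]; b=d["top"]["img"][130:300,150:440,::-1]
cv2.imwrite("pics/f.png",np.hstack([cv2.resize(a,(338,400)),cv2.resize(b,(460,400*0+270)) if 0 else cv2.copyMakeBorder(cv2.resize(b,(460,270)),0,130,0,0,cv2.BORDER_CONSTANT)]))
print(get_state()["qd"].round(3))
E
```

```text
car mm [ 72.1 -38.8 310.9] open 5.5 [-0.02  0.65 -0.33  1.46  0.22  1.07 -0.25] 25.521126687526703 [ -1.1   5.7 -10.4] 16.6
yaw-TH 1.5645856909480937 [-1.5e-03  7.0e-04 -1.0e+00]
hatch est 1.2342952474853317 r 0.16238044756643893
[ 0.001  0.001  0.002  0.     0.     0.    -0.002]
```

View pics/f.png

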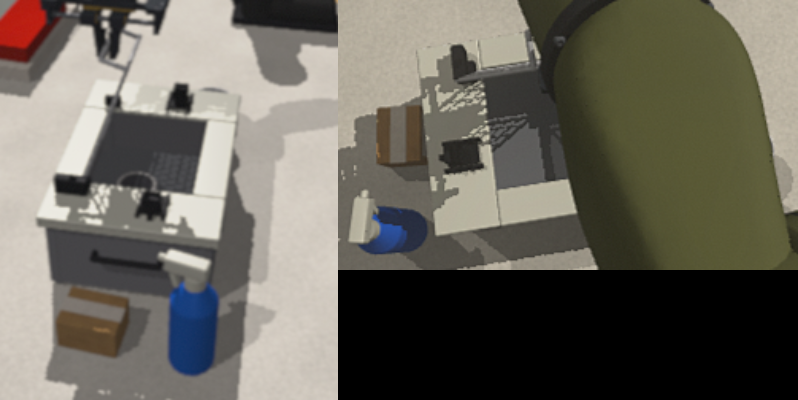

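The hatch stands nearly upright, at about 1.23 rad, with the jaws still on the loop (around (110,50) in the side panel). The opening is clear and the bottle and carton are in place. Nothing is moving, so I'm handing in.

```bash
python3 -c "
from plant import *
print(finish_job())"
```

```text
the job is handed in; nothing more can be done
None
```

I squeezed the left catch, then the right, swung the hatch up by its loop to about 1.23 rad and handed the job in at about 17 s with it still held there; the judge returned no verdict. The angle comes from the arm's pose. The last pictures show the bottle and carton in place, but the arm hid the cup.

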